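Zero the bench comparator on a reference bearing

ROBOT

A 6-joint arm with a two-finger parallel gripper is mounted at the origin on a cart in front of the work surface, level with it; the furniture and walls round the work are solid. World frame = base frame: x ahead of the robot, y to its left, z up, the work surface at z = 0. Lengths are in m, angles in rad, forces in N, time in s.
With the tool pointing down it reaches from about 0.275 to 0.85 m from the base axis. Payload 5.2 kg.
Tool frame: the origin (TCP) lies midway between the tips of the shut fingers; the grasp point (between the pads) lies 19 mm behind it; z points along the fingers, y is the line along which they close (so a half turn about z gives the same grasp; the last joint's range is limited). The gripper opens to 85 mm and grips with 20 to 120 N. Pads are 22 mm wide; open, the fingers measure 114 mm over their backs; the gripper's body (76 mm by 85 mm) begins 54 mm behind the grasp point. The pads swing forward as they close: fully open they stand 13 mm farther back than shut.
Start: joints at [-1.509, 0.259, 1.535, -0, 1.348, -0.203], TCP at [0.144, -0.531, 0.231] pointing down, gripper open.
Joint ranges: [-3.14, 3.14], [-0.91, 2.08], [0.19, 2.58], [-1.22, 4.36], [0.22, 2.71], [-3.12, 3.12]. Speed limits (rad/s): [2.57, 2.57, 3.14, 3.14, 3.14, 3.14].

INTERFACE

Orientations are given as a 3x3 rotation matrix whose columns are the frame's x, y, z axes.
In Python, from bench import * gives the robot as it stands.
- The arm moves only by the shell command python3 -m jog 'ROWS'. ROWS is JSON, a list of rows, each a list of 3 entries, a list of its own where there are three numbers: the shift along the tool's x, y, z in mm, then the turn, a rotation vector about the tool's x, y, z in rad, then the gripper's target within -1 to 1 (shut at 1, half-way at 0, fully open at -1). A call has 1 to 5 rows; each row is the pose to reach, as a shift and turn from the pose commanded when the call began, along the tool's axes at that moment; what a row does not reach only later rows make up. A row lasts 1/12 s, in which the tool goes at most 41.7 mm and 7.16 degrees, less where a joint would pass 70% of its speed; a pose out of reach is approached as far as the arm can. A call with a gripper value outside its range is refused whole. The fingers move at their own pace and stop on an object; the grip force is fixed at half the most. Time passes only in rows, so rows that repeat a pose let the fingers close. It gives the time, the measured TCP pose, the force, the opening and the grip force at its end, in the units of the state.
- state(): the state, without advancing time (a new reading comes with each control period).
- capture(name): name is "scene" or "top"; returns a dict with "color" (384x512x3 uint8, blue, green, red), "fx", "fy", "cx", "cy" (pixels), "origin" and "orientation" of the camera in the world. Camera axes: x right, y down, z forward; pixel columns grow to the right and rows downward; lengths in m; the calibration is good to about 2 mm. A picture is of the moment at which its call begins. There is no depth.
- job_done(): hands the job in; it is judged then, once.
Trained networks look in the newest picture that a camera, given by its name, has taken for a name from the list of things; names that differ only in an ending like _2 or _b are one class to them, and where a whole thing is asked for, a point or a joint stands for the part that bears it (a point fixed in the world has none). Each returns a list of dicts, best first, with "conf" (0 to 1); they miss things now and then, are a little off and sometimes report something else, mostly with a low value. They report only what shows in the picture. A call takes as long as a camera call. They do not tell look-alikes from the thing itself.
- boxes_of(camera, query): "location" ([x, y, z] in m, in the coordinates of the camera as it stood for that picture, good to about 4 mm: the middle of the surface that is visible of it).
- silhouettes(camera, query): "pixels" (384x512 bool, what is visible of it).
The state is a dict: "t": time; "qpos": joint angles; "dq": joint speeds; "effort": joint torques, N m; "tcp_pos": TCP position; "tool_rot": TCP orientation; "wrist_force": force on the tool from outside, world axes, zero at the start; "torque": the same for the moment, N m; "finger_gap": finger opening in m; "finger_force": force on a finger pad.
Only numpy, scipy, OpenCV 4.12 (cv2) and the standard library are available. Lean on these libraries where they do the work, as an engineer would, in place of code of your own. Each camera call takes 0.05 s, during which the arm holds its last target. There are 200 camera calls.

TASK

Zero the bench comparator on the bearing that lies in its loading slide: push the slide fully home, so that the bearing runs in under the gauge's plunger and the needle swings to its new reading, then push the bezel round by its lugs until the red zero mark on the dial lines up with the needle, to better than half a scale division. Treat the gauge gently, leave the slide home with the bearing lying in it (do not pick it up), and do not disturb the things standing round the comparator.

Things in the scene. Friction and masses are not known exactly. Their poses are not given: they have to be found in the camera images.
- comparator: Bench comparator, fixed to the bench: dark green cast base 225 x 120 mm (20 mm high) with a steel column at the back and a round dial gauge lying face up over its middle. Origin: under the base, on its centre line, 100 mm behind its front end. x points from the front (loading slide) to the back (column), y to the left, z up. The gauge's axis stands at x = +30 mm, y = 0; nothing of the stand but the dial and its lugs rises above 71 mm.
- slide (a joint): Loading slide in the base, moves along the comparator's +x: 0 m = drawn out (start), 0.050 m = home against its stop. Stiff to about 2 N, stays where it is left; sliding the bearing under the plunger takes a few newtons more.
- push_plate (a point): Middle of the front face of the slide's upright push plate (black pad, 40 mm wide, from 33 to 63 mm above the bench; plate 46 mm wide, top at 65 mm), which moves with the slide. To drive the slide home push this face along the comparator's +x. Its axes are the comparator's.
- nest (a point): Centre of the bearing's seat in the slide, 26 mm above the bench, moves with the slide; the bearing rests there on three steel studs inside a black ring 50 mm outside, 41.8 mm inside, whose edge stands 5 mm higher than the seat. With the slide home it lies under the dial, 15 mm in front of the gauge's axis. Its axes are the comparator's.
- bearing: Ball bearing 40 mm across, 12 mm thick, loose, lying flat in the nest; origin in the centre of its underside. It is carried in by the slide.
- gauge_head: The gauge with its arm on the column; origin on the gauge's axis at the bench top. The arm is clamped at a height that differs by up to 0.7 mm from one day to the next, so the final reading differs.
- plunger (a joint): Lift of the gauge's spring-loaded plunger, m: 0 = down (start); 0.0014 to 0.0030 with the bearing under it.
- needle (a joint): Swing of the black needle from its rest, rad, clockwise seen from above; geared to the plunger (10 mm a turn), about 0.9 to 1.9 with the bearing under the plunger. At rest the needle points 1.45 rad anticlockwise from the comparator's +x. It lies below the bezel's edge and cannot be touched.
- bezel (a joint): Turn of the bezel with its white dial, rad, clockwise seen from above: at 0 the red zero mark points along the comparator's +x. Starts between -1.7 and -1.0; may be turned either way between -3.1 and 3.1. Stiff to about 0.045 N m (1 N at a lug) and stays where it is left. The dial has 50 divisions (one is 0.126 rad).
- dial_centre (a point): On the gauge's axis, in the plane of the bezel's upper edge, 86 mm above the bench. The bezel is 100 mm across.
- zero_mark (a point): Point on the red zero mark of the dial, 40 mm from the gauge's axis, turns with the bezel.
- needle_tip (a point): Point on the needle's line, 40 mm from the gauge's axis, turns with the needle.
- lug_0 (a point): Middle of the top of the bezel's first finger lug, 45 degrees clockwise of the zero mark, 56 mm from the gauge's axis, 98 mm above the bench. Each lug is black, 16 mm long radially (48 to 64 mm from the axis), 9 mm wide and stands 12 mm above the bezel's edge (from 76 to 98 mm above the bench outside the bezel); the space between two lugs is free.
- lug_1 (a point): The same of the second lug, 135 degrees clockwise of the zero mark.
- lug_2 (a point): The same of the third lug, 135 degrees anticlockwise of the zero mark.
- lug_3 (a point): The same of the fourth lug, 45 degrees anticlockwise of the zero mark.
- grease_tin: Red tin with a metal lid, 63 mm across, 38 mm high, loose, right of the comparator; leave alone.
- feeler_gauge: Grey feeler gauge in its case, 22 x 99 x 13 mm, loose, left of the comparator; leave alone.
- spacer_ring: Steel spacer ring, 26 mm across, 4 mm thick, loose, right of the comparator; leave alone.
Mind the look-alikes: they are no part of the job. What is meant by the bearing is not black, blue or green, and is the smaller of those in its own colour.

How it is judged:
On the way, in this order (a step that is already met when the one before it is completed fails the run):
1. the slide is home and the bearing has lifted the plunger (value of joint slide above 0.0485 m and value of joint plunger above 0.0012 m), for 0.2 s.
2. the red zero mark lines up with the needle (horizontal distance between zero_mark and needle_tip below 0.0025 m), for 0.3 s.
At the end, for the whole second after the job is handed in: The slide is within 1.5 mm of home with the bearing flat in its nest and the plunger lifted by it, the bezel is at rest, and the red zero mark stands within half a scale division (2.5 mm at 40 mm radius, 3.6 degrees) of the needle (all of step 1 and horizontal distance between zero_mark and needle_tip below 0.0025 m and velocity of joint bezel between -0.02 and 0.02 rad/s and horizontal distance between bearing and nest below 0.003 m and z of bearing in the frame of nest below 0.002 m); the robot touches nothing.
It fails at once if the bearing is lifted or knocked out of its nest (z of bearing in the frame of nest above 0.006 m or horizontal distance between bearing and nest above 0.006 m).
It fails at once if the gauge is pushed harder than 40 N (contact force between the arm and gauge_head above 40 N).
It fails at once if the gauge is pushed harder than 40 N (contact force between the fingers and gauge_head above 40 N).
It fails at once if a bystander is moved by more than 15 mm (distance of any of grease_tin, feeler_gauge, spacer_ring from where it was at the start of the episode above 0.015 m).
It also fails if it takes over 67 s, if anything falls off the work surface, if the arm or the gripper's body presses on something with over 40 N, if the wrist force passes 120 N, or if a joint passes its speed limit or range.

## Working session

There is one attempt and no reset: what is moved stays moved. The work goes in short steps, Python scripts to look and compute and a shell command to move; the robot and the scene stay as the last step left them, time stands still between calls to the robot, and variables do not carry over. Pictures are saved under pics/ and viewed, at most 10 in all, crops included, and the job is handed in when it is done.

```bash
mkdir -p pics
cat > h.py <<'E'
from bench import *
import numpy as np, cv2
def ray(c,u,v,z):
    R=np.array(c["orientation"]);o=np.array(c["origin"])
    d=R@np.array([(u-c["cx"])/c["fx"],(v-c["cy"])/c["fy"],1.]);return o+d*(z-o[2])/d[2]
def proj(c,p):
    R=np.array(c["orientation"]);q=R.T@(np.array(p)-np.array(c["origin"]));return c["fx"]*q[0]/q[2]+c["cx"],c["fy"]*q[1]/q[2]+c["cy"]
def loc(c,l): return np.array(c["orientation"])@np.array(l)+np.array(c["origin"])
E
python3 - <<'E'
from h import *
ims=[]
for n in("scene","top"):
    c=capture(n);ims.append(c["color"]);print(n,np.round(c["origin"],3),np.round(c["orientation"],2).tolist(),c["fx"])
    for q in("comparator","push_plate","nest","bearing","gauge_head","dial_centre","zero_mark","needle_tip","lug_0","grease_tin","feeler_gauge","spacer_ring"):
        for d in boxes_of(n,q)[:4]:
            w=loc(c,d["location"]);print(q,round(d["conf"],2),np.round(w,3),np.round(proj(c,w)))
cv2.imwrite("pics/a.png",cv2.resize(ims[0],(800,600)));cv2.imwrite("pics/b.png",cv2.resize(ims[1],(800,600)))
s=state();print(s["t"],s["tcp_pos"],np.round(s["tool_rot"],3).tolist())
E
```

```text
scene [0.03  0.477 0.732] [[-0.5, -0.65, 0.58], [-0.87, 0.38, -0.32], [-0.01, -0.66, -0.75]] 411.1892992799262
comparator 0.97 [0.568 0.201 0.032] [249. 192.]
push_plate 0.63 [0.489 0.185 0.026] [273. 214.]
push_plate 0.51 [0.542 0.078 0.006] [300. 186.]
nest 0.58 [0.486 0.184 0.022] [274. 216.]
bearing 0.84 [0.389 0.243 0.013] [274. 264.]
bearing 0.69 [0.535 0.183 0.037] [263. 197.]
bearing 0.69 [0.378 0.145 0.01 ] [318. 248.]
bearing 0.67 [0.601 0.191 0.08 ] [245. 166.]
gauge_head 0.9 [0.6   0.189 0.081] [246. 166.]
gauge_head 0.38 [0.566 0.197 0.032] [251. 192.]
dial_centre 0.58 [0.601 0.191 0.078] [245. 167.]
zero_mark 0.55 [0.601 0.19  0.079] [245. 166.]
lug_0 0.79 [0.6   0.194 0.083] [244. 166.]
grease_tin 0.58 [0.611 0.072 0.041] [287. 157.]
feeler_gauge 0.74 [0.552 0.284 0.011] [220. 217.]
top [0.421 0.2   0.941] [[0.0, -0.99, 0.13], [-1.0, 0.0, 0.01], [-0.01, -0.13, -0.99]] 456.33810644306766
comparator 0.63 [0.572 0.184 0.029] [262. 172.]
push_plate 0.69 [0.551 0.281 0.007] [216. 184.]
push_plate 0.68 [0.605 0.184 0.081] [263. 151.]
push_plate 0.56 [0.487 0.183 0.028] [263.
[... 161 characters left out ...]
181 0.04 ] [264. 187.]
bearing 0.59 [0.383 0.139 0.018] [285. 267.]
gauge_head 0.95 [0.605 0.189 0.081] [260. 151.]
dial_centre 0.83 [0.6   0.184 0.084] [263. 153.]
dial_centre 0.6 [0.601 0.188 0.082] [261. 153.]
zero_mark 0.93 [0.602 0.184 0.079] [263. 152.]
needle_tip 0.58 [0.6   0.187 0.085] [261. 153.]
lug_0 0.71 [0.6   0.186 0.086] [262. 153.]
grease_tin 0.74 [0.62  0.064 0.04 ] [322. 148.]
grease_tin 0.55 [0.54  0.081 0.004] [312. 189.]
feeler_gauge 0.63 [0.552 0.28  0.008] [216. 183.]
feeler_gauge 0.53 [0.602 0.186 0.079] [262. 153.]
spacer_ring 0.48 [0.535 0.084 0.006] [311. 192.]
1.3 [ 0.14396869 -0.53082194  0.23129556] [[0.965, 0.262, 0.0], [0.262, -0.965, 0.0], [0.0, -0.0, -1.0]]
```

Run:
```python
import cv2
a=cv2.imread("pics/b.png");a=cv2.resize(a,(512,384),interpolation=cv2.INTER_AREA)
from h import *
c=capture("top");cv2.imwrite("pics/c.png",cv2.resize(c["color"][95:305,190:370],None,fx=2.85,fy=2.85,interpolation=cv2.INTER_CUBIC))
cv2.imwrite("pics/d.png",cv2.resize(c["color"][110:230,205:325],(600,600),interpolation=cv2.INTER_CUBIC))
```

```text
(no output)
```

View pics/a.png

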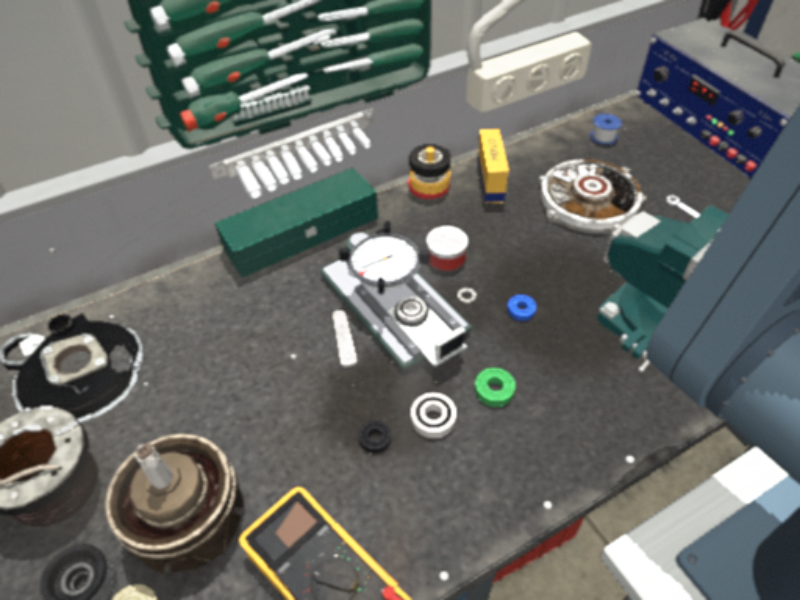

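View pics/d.png

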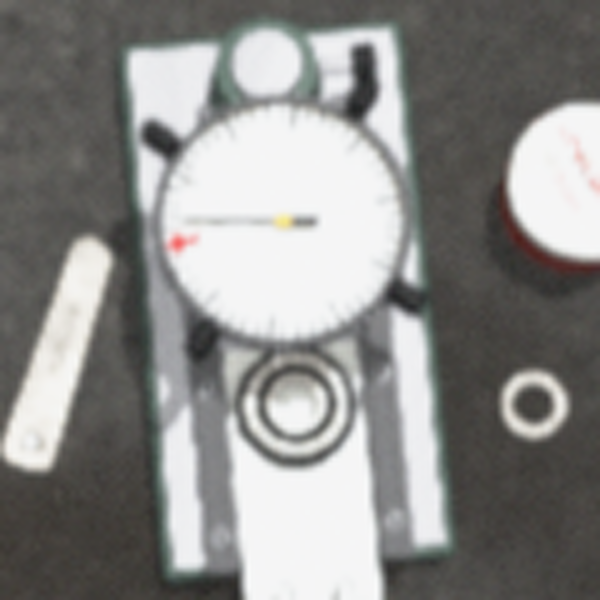

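The scene picture shows the comparator at (400,300). There are several ring-shaped things:
- the steel ring lying in the slide (412,310)
- a larger steel bearing (433,415)
- a black one (375,437)
- a green one (495,387)
- a blue one (520,307)

The bearing meant is the steel one in the nest, the smaller of the two steel ones. The enlarged crop confirms it at (296,405), with the dial centre at (285,222), the red mark at (180,243) and the needle pointing left.

Run:
```python
from h import *
c=capture("top")
f=lambda u,v,z: ray(c,205+u/5-.4,110+v/5-.4,z)
P=[f(*p,.02) for p in((128,48),(400,28),(448,545),(170,575))]
print(np.round(P,4))
for a,b in((3,0),(2,1)): d=P[b]-P[a];print("yaw",np.arctan2(d[1],d[0]),np.linalg.norm(d))
for a,b in((0,1),(3,2)): d=P[a]-P[b];print("yawy",np.arctan2(-d[0],d[1]),np.linalg.norm(d))
D=f(285,222,.08);B=f(296,405,.038);print("dial",D,"bearing",B,"yaw",np.arctan2(*(D-B)[[1,0]]),np.linalg.norm((D-B)[:2]))
g=cv2.cvtColor(c["color"],cv2.COLOR_BGR2HSV)
```

```text
[[0.6853 0.2505 0.02  ]
 [0.6936 0.1374 0.02  ]
 [0.4788 0.1201 0.02  ]
 [0.4667 0.2322 0.02  ]]
yaw 0.08329739975839198 0.21934013013984507
yaw 0.08067269106397269 0.21552529522887798
yawy 0.07340785636386989 0.11333332807228841
yawy 0.10719078218835164 0.11279429072171225
dial [0.59916146 0.18641442 0.08      ] bearing [0.53352544 0.18155024 0.038     ] yaw 0.07397316798564672 0.06581601645340923
```

View pics/c.png

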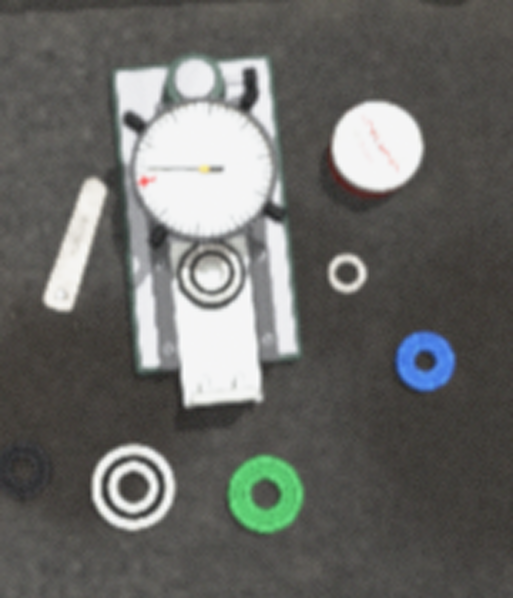

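The wider crop agrees: base, dial and nest lie on one line with yaw about 0.08. The front edge of the push plate is at (223,402), and the area in front of it is free.

Run:
```python
from h import *
c=capture("top")
for p in((185,405),(262,400),(223,402)): print(ray(c,190+p[0]/2.85,95+p[1]/2.85,.065),ray(c,190+p[0]/2.85,95+p[1]/2.85,.03))
c=capture("scene")
for p in((600,320),(650,360),(610,230)): print(ray(c,p[0]*.64,p[1]*.64,0.))
s=state();R=np.array(s["tool_rot"])
yaw=.082;ex=np.array([np.cos(yaw),np.sin(yaw),0])
D=np.array([.599,.1864,0])
for k in(-.16,):
    t=D+k*ex;t[2]=.231;print(t,R.T@(t-s["tcp_pos"])*1000)
```

```text
[0.44063239 0.19939703 0.065     ] [0.4414354  0.19935388 0.03      ]
[0.44397082 0.1477857  0.065     ] [0.44490716 0.14568134 0.03      ]
[0.44263504 0.17392488 0.065     ] [0.44351804 0.17286445 0.03      ]
[ 0.40129534 -0.05742236  0.        ]
[ 0.31203328 -0.06871316  0.        ]
[ 5.38619778e-01 -2.00159800e-01  1.11022302e-16]
[0.43953762 0.1732947  0.231     ] [ 4.69571298e+02 -6.02230981e+02  2.89785554e-01]
```

```bash
python3 -m jog '[[[0,0,-40],[0,0,0],1],[[0,0,-60],[0,0,0],1],[[431,-609,-60],[0,0,0],1],[[431,-609,-60],[0,0,0],1],[[431,-609,-60],[0,0,0],1]]'; python3 -m jog '[[[320,-480,0],[0,0,0],1],[[320,-480,0],[0,0,0],1],[[320,-480,0],[0,0,0],1],[[320,-480,0],[0,0,0],1],[[320,-480,0],[0,0,0],1]]'
```

```text
t: 1.92
tcp_pos: [0.187, -0.4125, 0.2913]
tool_rot: [[0.966, 0.26, 0.0], [0.26, -0.966, -0.0], [0.0, 0.0, -1.0]]
wrist_force: [0.8, -0.3, 0.4]
finger_gap: 0.0256
finger_force: 0.0
t: 2.33
tcp_pos: [0.2532, -0.214, 0.2914]
tool_rot: [[0.965, 0.261, 0.001], [0.261, -0.965, -0.001], [0.0, 0.001, -1.0]]
wrist_force: [1.6, 0.3, 0.1]
finger_gap: 0.0002
finger_force: 0.0
```

```bash
python3 -m jog '[[[242,-332,0],[0,0,0],1],[[242,-332,0],[0,0,0],1],[[242,-332,0],[0,0,0],1],[[242,-332,0],[0,0,0],1],[[242,-332,0],[0,0,0],1]]'
python3 - <<'E'
from h import *
s=state();R=np.array(s["tool_rot"])
print(R.T@(np.array([.398,.170,.2])-s["tcp_pos"])*1000)
E
```

```text
t: 2.75
tcp_pos: [0.3276, -0.0193, 0.2918]
tool_rot: [[0.965, 0.261, 0.002], [0.261, -0.965, -0.001], [0.002, 0.001, -1.0]]
wrist_force: [1.3, -1.1, 0.1]
finger_gap: -0.0002
finger_force: 0.0
[ 117.24323216 -164.49603794   91.81232919]
```

```bash
python3 -m jog '[[[117,-164,60],[0,0,0.182],1],[[117,-164,60],[0,0,0.182],1],[[117,-164,60],[0,0,0.182],1],[[117,-164,60],[0,0,0.182],1],[[117,-164,60],[0,0,0.182],1]]';python3 -m jog '[[[0,0,0],[0,0,0],1],[[0,0,0],[0,0,0],1]]'
python3 - <<'E'
from h import *
s=state();R=np.array(s["tool_rot"])
print(R.T@(np.array([.398,.170,.048])-s["tcp_pos"])*1000,R[:2,0])
E
```

```text
t: 3.17
tcp_pos: [0.3915, 0.1526, 0.2366]
tool_rot: [[0.997, 0.083, 0.002], [0.083, -0.997, -0.0], [0.001, 0.0, -1.0]]
wrist_force: [0.9, -0.8, 0.4]
finger_gap: 0.0
finger_force: 0.0
t: 3.33
tcp_pos: [0.3906, 0.1523, 0.2358]
tool_rot: [[0.996, 0.088, -0.002], [0.088, -0.996, -0.0], [-0.002, 0.0, -1.0]]
wrist_force: [-0.0, -1.9, -0.0]
finger_gap: 0.0003
finger_force: 0.0
[  9.35125116 -17.01028027 187.80397427] [0.99611896 0.08798382]
```

```bash
python3 -m jog '[[[9,-17,60],[0,0,0.006],1],[[9,-17,120],[0,0,0.006],1],[[9,-17,160],[0,0,0.006],1],[[9,-17,189],[0,0,0.006],1],[[9,-17,189],[0,0,0.006],1]]';python3 -m jog '[[[0,0,0],[0,0,0],1],[[8,0,0],[0,0,0],1],[[16,0,0],[0,0,0],1],[[24,0,0],[0,0,0],1],[[30,0,0],[0,0,0],1]]'
```

```text
t: 3.75
tcp_pos: [0.397, 0.1665, 0.0452]
tool_rot: [[0.997, 0.075, -0.003], [0.075, -0.997, -0.001], [-0.003, 0.001, -1.0]]
wrist_force: [-0.8, -0.1, -0.4]
finger_gap: 0.0001
finger_force: 0.0
t: 4.17
tcp_pos: [0.4323, 0.1704, 0.0501]
tool_rot: [[0.997, 0.076, 0.006], [0.076, -0.997, 0.001], [0.006, -0.0, -1.0]]
wrist_force: [-0.2, -0.8, 0.9]
finger_gap: -0.0003
finger_force: 2.0
```

Run:
```python
from h import *
c=capture("scene");cv2.imwrite("pics/e.png",cv2.resize(c["color"][100:300,160:400],(720,600),interpolation=cv2.INTER_CUBIC))
```

```text
(no output)
```

View pics/e.png

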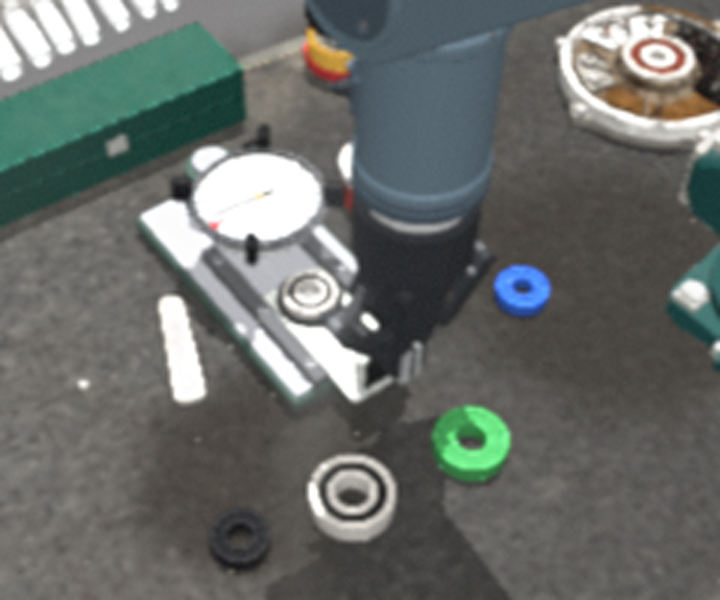

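The shut fingers stand at the push plate (crop 375,365), the bearing is in its nest and the path is free. Next I push the slide gently.

```bash
python3 -m jog '[[[5,0,1],[0,0,0],1],[[10,0,2],[0,0,0],1],[[15,0,2],[0,0,0],1],[[20,0,2],[0,0,0],1],[[25,0,2],[0,0,0],1]]';python3 -m jog '[[[5,0,0],[0,0,0],1],[[9,0,0],[0,0,0],1],[[13,0,0],[0,0,0],1],[[17,0,0],[0,0,0],1],[[20,0,0],[0,0,0],1]]'; python3 -m jog '[[[0,0,0],[0,0,0],1],[[0,0,0],[0,0,0],1]]'
```

```text
t: 4.63
tcp_pos: [0.4537, 0.1725, 0.0457]
tool_rot: [[0.997, 0.077, -0.001], [0.077, -0.997, 0.0], [-0.001, -0.0, -1.0]]
wrist_force: [-1.5, 1.4, 1.2]
finger_gap: 0.0003
finger_force: 1.2
t: 5.05
tcp_pos: [0.4737, 0.1739, 0.0456]
tool_rot: [[0.997, 0.077, -0.001], [0.077, -0.997, 0.0], [-0.001, -0.0, -1.0]]
wrist_force: [-3.3, 1.6, 0.4]
finger_gap: -0.0
finger_force: 1.7
t: 5.22
tcp_pos: [0.4743, 0.1737, 0.0458]
tool_rot: [[0.997, 0.077, 0.001], [0.077, -0.997, -0.0], [0.001, 0.0, -1.0]]
wrist_force: [0.2, 0.3, -0.4]
finger_gap: -0.0002
finger_force: 0.0
```

```bash
python3 -m jog '[[[3,0,0],[0,0,0],1],[[5,0,0],[0,0,0],1],[[7,0,0],[0,0,0],1],[[8,0,0],[0,0,0],1]]';python3 -m jog '[[[2,0,0],[0,0,0],1],[[4,0,0],[0,0,0],1]]';python3 -m jog '[[[2,0,0],[0,0,0],1],[[3,0,0],[0,0,0],1]]'
```

```text
t: 5.55
tcp_pos: [0.4817, 0.1743, 0.0458]
tool_rot: [[0.997, 0.077, -0.0], [0.077, -0.997, -0.0], [-0.0, 0.0, -1.0]]
wrist_force: [-2.8, -0.7, 1.3]
finger_gap: 0.0002
finger_force: 1.3
t: 5.72
tcp_pos: [0.4821, 0.1745, 0.0454]
tool_rot: [[0.997, 0.077, -0.007], [0.077, -0.997, -0.001], [-0.007, 0.0, -1.0]]
wrist_force: [-16.1, -1.0, 11.1]
finger_gap: -0.0002
finger_force: 7.9
t: 5.88
tcp_pos: [0.482, 0.1746, 0.0449]
tool_rot: [[0.997, 0.077, -0.013], [0.077, -0.997, -0.001], [-0.013, 0.0, -1.0]]
wrist_force: [-20.7, -2.2, 16.5]
finger_gap: -0.0001
finger_force: 10.5
```

The slide has stopped at home, with force building. Back off and look.

```bash
python3 -m jog '[[[-20,0,0],[0,0,0],1],[[-40,0,0],[0,0,0],1],[[-80,0,-40],[0,0,0],1],[[-110,0,-70],[0,0,0],1],[[-110,0,-90],[0,0,0],1]]';python3 -m jog '[[[0,0,0],[0,0,0],1],[[0,0,0],[0,0,0],1]]'
python3 - <<'E'
from h import *
c=capture("top");cv2.imwrite("pics/f.png",cv2.resize(c["color"][115:235,205:325],(600,600),interpolation=cv2.INTER_CUBIC))
for q in("bearing","nest"):
  for d in boxes_of("top",q)[:4]: w=loc(c,d["location"]);print(q,d["conf"],w.round(3))
E
```

```text
t: 6.3
tcp_pos: [0.3747, 0.1662, 0.1355]
tool_rot: [[0.997, 0.077, -0.005], [0.077, -0.997, -0.001], [-0.005, 0.0, -1.0]]
wrist_force: [0.6, 0.0, -0.3]
finger_gap: 0.0
finger_force: 0.0
t: 6.47
tcp_pos: [0.3808, 0.1669, 0.1379]
tool_rot: [[0.997, 0.077, 0.007], [0.077, -0.997, 0.001], [0.007, -0.0, -1.0]]
wrist_force: [0.2, -1.3, -0.4]
finger_gap: 0.0
finger_force: 0.0
bearing 0.76 [0.474 0.029 0.012]
bearing 0.67 [0.401 0.311 0.011]
bearing 0.43 [0.602 0.186 0.082]
nest 0.77 [0.524 0.179 0.025]
```

View pics/f.png

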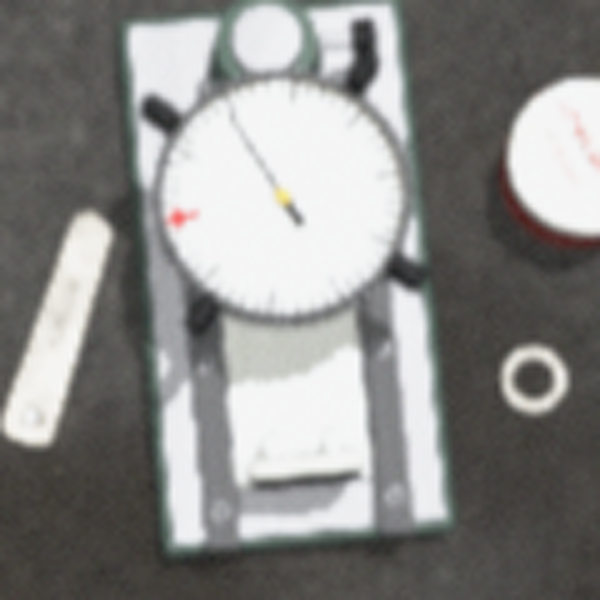

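The slide is home: its plate front edge is at (305,478), and the nest, with the bearing, has gone under the dial. The needle now points to (232,110) from the hub at (284,197). The red mark at (180,216) lies about 70° anticlockwise of it. I'll push the lower-left lug (202,315) clockwise.

```bash
cat >> h.py <<'E'
D=np.array([.599,.1864])
def meas(save=None):
    c=capture("top");n=801;z=.081
    g=np.stack(np.meshgrid(np.arange(n),np.arange(n)),-1).reshape(-1,2)  # 0.2 mm/px, up=+x, left=+y
    W=np.c_[D[0]+(400-g[:,1])*2e-4,D[1]+(400-g[:,0])*2e-4,np.full(n*n,z)]
    R=np.array(c["orientation"]);q=(W-c["origin"])@R
    m=np.c_[c["fx"]*q[:,0]/q[:,2]+c["cx"],c["fy"]*q[:,1]/q[:,2]+c["cy"]].astype(np.float32).reshape(n,n,2)
    im=cv2.remap(c["color"],m,None,cv2.INTER_CUBIC).astype(int)
    b,gg,r=im[...,0],im[...,1],im[...,2]
    X=W[:,0].reshape(n,n);Y=W[:,1].reshape(n,n)
    yl=((r+gg)/2-b>60)&(np.hypot(X-D[0],Y-D[1])<.015)
    h=np.array([X[yl].mean(),Y[yl].mean()]);rad=np.hypot(X-h[0],Y-h[1]);az=np.arctan2(Y-h[1],X-h[0])
    red=(r-np.maximum(b,gg)>40)&(rad<.046);w=(r-np.maximum(b,gg))[red]
    p=np.array([(X[red]*w).sum(),(Y[red]*w).sum()])/w.sum()-h;zr=np.arctan2(p[1],p[0])
    # needle: darkest azimuth over r 12..30 mm
    A=np.radians(np.arange(-180,180,.5));rr=np.arange(.012,.032,.0005);gray=im.mean(2).astype(np.float32)
    u=400-(h[1]+rr*np.sin(A)[:,None]-D[1])/2e-4;v=400-(h[0]+rr*np.cos(A)[:,None]-D[0])/2e-4
    s=cv2.remap(gray,u.astype(np.float32),v.astype(np.float32),cv2.INTER_LINEAR).mean(1)
    k=s.argmin();J=np.arange(k-8,k+9);wt=np.clip(np.median(s)-s[J%720]-5,0,None);nd=np.radians(-180+.5*(J*wt).sum()/wt.sum())
    print("hub",h.round(4),"red",zr.round(3),"r",np.hypot(*p).round(4),"needle",nd.round(3),"turn cw needed",(zr-nd).round(3))
    if save: cv2.imwrite(save,cv2.resize(im.clip(0,255).astype(np.uint8),(600,600)))
    return h,zr,nd,im,c
E
python3 - <<'E'
from h import *
h,zr,nd,im,c=meas()
for k,o in enumerate((-45,-135,135,45)): print("lug",k,np.degrees(zr)+o)
s=state();R=np.array(s["tool_rot"])
print(s["qpos"])
for i,o in((2,135),):
    th=zr+np.radians(o);er=np.array([np.cos(th),np.sin(th),0]);t=np.array([er[1],-er[0],0])
    yaw0=np.arctan2(t[1],t[0]);yc=np.arctan2(R[1,0],R[0,0])
    print("push yaw",yaw0,"turn tool z",yc-yaw0)
    for cl in(.027,.0155):
        P=np.r_[h,0]+.067*er-cl*t;P[2]=.088;print(P,R.T@(P-s["tcp_pos"])*1000)
a=np.array([15.5,67])
for d in range(2,32,2):
    q=np.radians(d);C=np.array([[np.cos(q),-np.sin(q)],[np.sin(q),np.cos(q)]]);print(d,q.round(3),(a-C@a).round(1))
E
```

```text
hub [0.599  0.1873] red 1.771 r 0.0406 needle 0.566 turn cw needed 1.205
lug 0 56.470605848659304
lug 1 -33.529394151340696
lug 2 236.47060584865932
lug 3 146.47060584865932
[ 1.42760421e-01  1.11491978e-01  1.97889930e+00 -4.63109213e-05
  1.05245073e+00  1.63706912e+00]
push yaw 2.556394329449968 turn tool z -2.4798838123220084
[0.58453189 0.11657453 0.088     ] [201.1852314   65.38480165  46.61374615]
[0.57494546 0.12292672 0.088     ] [192.11238979  58.31844215  46.6241643 ]
2 0.035 [ 2.3 -0.5]
4 0.07 [ 4.7 -0.9]
6 0.105 [ 7.1 -1.3]
8 0.14 [ 9.5 -1.5]
10 0.175 [11.9 -1.7]
12 0.209 [14.3 -1.8]
14 0.244 [16.7 -1.8]
16 0.279 [19.1 -1.7]
18 0.314 [21.5 -1.5]
20 0.349 [23.9 -1.3]
22 0.384 [26.2 -0.9]
24 0.419 [28.6 -0.5]
26 0.454 [30.9 -0. ]
28 0.489 [33.3  0.6]
30 0.524 [35.6  1.2]
```

```bash
python3 -m jog '[[[149,-24,0],[0,0,-0.91],1],[[149,-24,0],[0,0,-0.91],1],[[149,-24,0],[0,0,-0.91],1],[[149,-24,0],[0,0,-0.91],1],[[149,-24,0],[0,0,-0.91],1]]'; python3 -m jog '[[[0,0,0],[0,0,-0.29],1],[[0,0,0],[0,0,-0.29],1],[[0,0,0],[0,0,-0.29],1],[[0,0,0],[0,0,-0.29],1]]'
python3 - <<'E'
from h import *
s=state();R=np.array(s["tool_rot"]);yc=np.arctan2(R[1,0],R[0,0])
print(R.T@(np.array([.5282,.2018,.088])-s["tcp_pos"])*1000,"turn",yc-.986)
E
```

```text
t: 7.08
tcp_pos: [0.5312, 0.2024, 0.1338]
tool_rot: [[0.76, 0.65, 0.002], [0.65, -0.76, 0.0], [0.002, 0.001, -1.0]]
wrist_force: [1.1, -1.1, 0.2]
finger_gap: -0.0001
finger_force: 0.0
t: 7.42
tcp_pos: [0.5254, 0.2016, 0.1337]
tool_rot: [[0.546, 0.838, -0.003], [0.838, -0.546, -0.001], [-0.002, -0.002, -1.0]]
wrist_force: [0.5, -0.5, -0.2]
finger_gap: 0.0001
finger_force: 0.0
[ 1.75230766  2.34203457 45.73824984] turn 0.0068990639797030795
```

```bash
python3 -m jog '[[[0,1,15],[0,0,0],1],[[0,1,30],[0,0,0],1],[[0,1,40],[0,0,0],1],[[0,1,45],[0,0,0],1],[[0,1,45],[0,0,0],1]]'; python3 -m jog '[[[4,0,0],[0,0,0],1],[[8,0,0],[0,0,0],1],[[12,0,0],[0,0,0],1],[[12,0,0],[0,0,0],1]]';python3 - <<'E'
from h import *
meas();s=state();print(s["tcp_pos"])
E
```

```text
t: 7.83
tcp_pos: [0.5254, 0.2011, 0.0889]
tool_rot: [[0.548, 0.836, -0.004], [0.837, -0.548, -0.001], [-0.002, -0.003, -1.0]]
wrist_force: [0.5, -0.8, 0.7]
finger_gap: 0.0
finger_force: 0.0
t: 8.17
tcp_pos: [0.5341, 0.2123, 0.0916]
tool_rot: [[0.547, 0.837, 0.002], [0.837, -0.547, 0.001], [0.002, 0.001, -1.0]]
wrist_force: [0.2, -0.8, -0.6]
finger_gap: -0.0
finger_force: 0.0
hub [nan nan] red nan r nan needle nan turn cw needed nan
[0.53369895 0.21195513 0.09142587]h.py:20: RuntimeWarning: Mean of empty slice.
  h=np.array([X[yl].mean(),Y[yl].mean()]);rad=np.hypot(X-h[0],Y-h[1]);az=np.arctan2(Y-h[1],X-h[0])
  ret = ret.dtype.type(ret / rcount)
h.py:22: RuntimeWarning: invalid value encountered in divide
  p=np.array([(X[red]*w).sum(),(Y[red]*w).sum()])/w.sum()-h;zr=np.arctan2(p[1],p[0])
h.py:27: RuntimeWarning: invalid value encountered in scalar divide
  k=s.argmin();J=np.arange(k-8,k+9);wt=np.clip(np.median(s)-s[J%720]-5,0,None);nd=np.radians(-180+.5*(J*wt).sum()/wt.sum())
```

```bash
python3 -m jog '[[[4.7,-0.9,1],[0,0,0.07],1],[[9.5,-1.5,2],[0,0,0.14],1],[[14.3,-1.8,2],[0,0,0.209],1],[[19.1,-1.7,2],[0,0,0.279],1],[[23.9,-1.3,2],[0,0,0.349],1]]'
python3 - <<'E'
from h import *
s=state();R=np.array(s["tool_rot"]);print(np.r_[.599,.1873,0]-s["tcp_pos"]@np.eye(3),(R.T@(np.r_[.599,.1873,.0]-s["tcp_pos"]))*1000)
E
```

```text
t: 8.63
tcp_pos: [0.5446, 0.2322, 0.089]
tool_rot: [[0.802, 0.597, -0.001], [0.597, -0.802, -0.0], [-0.001, -0.0, -1.0]]
wrist_force: [-1.6, -0.1, -0.1]
finger_gap: 0.0001
finger_force: 0.6
[ 0.05435541 -0.04489984 -0.08902958] [16.87547562 68.47690966 89.01069192]
```

Tracking the arc well, with about 1.6 N of contact force. Continue.

```bash
python3 -m jog '[[[4.7,-0.9,0],[0,0,0.07],1],[[9.5,-1.3,0],[0,0,0.14],1],[[14.3,-1.4,0],[0,0,0.209],1],[[19.1,-1.1,0],[0,0,0.279],1],[[23.9,-0.6,0],[0,0,0.349],1]]';python3 -m jog '[[[4.7,-0.9,0],[0,0,0.07],1],[[9.5,-1.5,0],[0,0,0.14],1],[[14.3,-1.8,0],[0,0,0.209],1],[[19.1,-1.7,0],[0,0,0.279],1],[[19.1,-1.7,0],[0,0,0.279],1]]'
python3 - <<'E'
from h import *
s=state();R=np.array(s["tool_rot"]);print((R.T@(np.r_[.599,.1873,.0]-s["tcp_pos"]))*1000,np.arctan2(R[1,0],R[0,0]))
c=capture("top");cv2.imwrite("pics/g.png",cv2.resize(c["color"][115:235,205:325],(600,600),interpolation=cv2.INTER_CUBIC))
E
```

```text
t: 9.05
tcp_pos: [0.5632, 0.2472, 0.0889]
tool_rot: [[0.958, 0.286, -0.001], [0.286, -0.958, 0.0], [-0.001, -0.0, -1.0]]
wrist_force: [-1.9, -0.3, 0.8]
finger_gap: 0.0002
finger_force: 0.6
t: 9.47
tcp_pos: [0.582, 0.2544, 0.0889]
tool_rot: [[1.0, 0.013, 0.0], [0.013, -1.0, 0.0], [0.0, -0.0, -1.0]]
wrist_force: [-0.1, 0.1, 0.1]
finger_gap: 0.0003
finger_force: 0.0
[16.11567133 67.3426883  88.90983824] 0.012533884796337791
```

View pics/g.png

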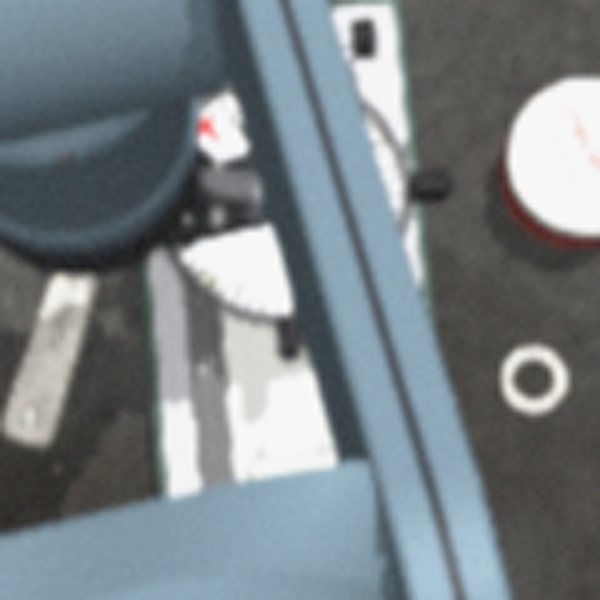

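The red mark is visible at (206,127); the arm hides the needle, but that was measured at 0.566.

```bash
cat >> h.py <<'E'
def redang(h=(.599,.1873)):
    c=capture("top");b,g,r=np.moveaxis(c["color"].astype(int),-1,0);w=(r-np.maximum(b,g)).clip(0)
    v,u=np.nonzero(w>40);P=np.array([ray(c,a,b_,.081)[:2] for a,b_ in zip(u,v)])-h;k=np.hypot(*P.T)<.046
    ww=w[v,u][k];p=(P[k]*ww[:,None]).sum(0)/ww.sum();print("red",np.arctan2(p[1],p[0]),"r",np.hypot(*p),k.sum())
E
python3 -c "
from h import *
redang()"
```

```text
red 0.8230406276494596 r 0.04025098973912622 8
```

```bash
python3 -m jog '[[[3.5,-0.7,0],[0,0,0.052],1],[[7.1,-1.3,0],[0,0,0.105],1],[[10.7,-1.6,0],[0,0,0.157],1],[[14.3,-1.8,0],[0,0,0.209],1],[[14.3,-1.8,0],[0,0,0.209],1]]'
python3 - <<'E'
from h import *
s=state();R=np.array(s["tool_rot"]);print((R.T@(np.r_[.599,.1873,.0]-s["tcp_pos"]))*1000,np.arctan2(R[1,0],R[0,0]))
redang();c=capture("top");cv2.imwrite("pics/i.png",cv2.resize(c["color"][115:235,205:325],(600,600),interpolation=cv2.INTER_CUBIC))
E
```

```text
t: 9.98
tcp_pos: [0.596, 0.2561, 0.0889]
tool_rot: [[0.981, -0.193, 0.0], [-0.193, -0.981, 0.0], [0.0, -0.0, -1.0]]
wrist_force: [-0.9, 0.8, 0.3]
finger_gap: -0.0003
finger_force: 0.0
[16.22969051 66.88516905 88.88653746] -0.19423131944539834
red 0.6142890760637385 r 0.04093897240166359 16
```

View pics/i.png

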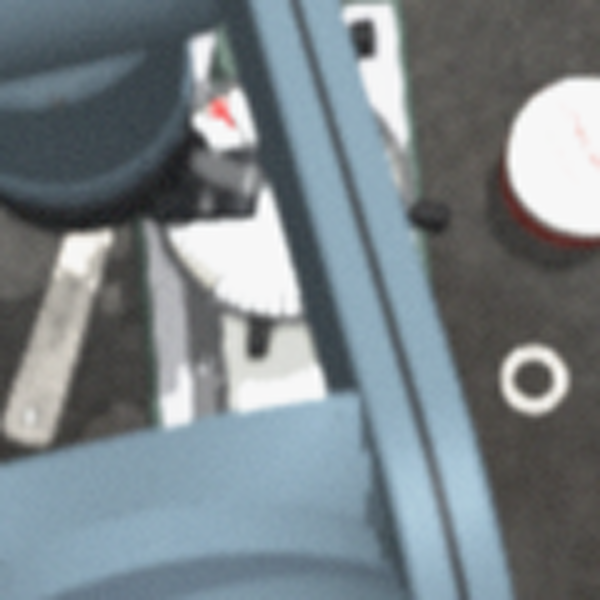

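The red mark at (221,113) is fully visible. About 0.05 rad remains, so one small push.

```bash
python3 -m jog '[[[1.5,-0.3,0],[0,0,0.022],1],[[3,-0.6,0],[0,0,0.045],1],[[3,-0.6,0],[0,0,0.045],1],[[3,-0.6,0],[0,0,0.045],1]]'; python3 -c "
from h import *
redang()"; python3 -m jog '[[[-8,0,0],[0,0,0],1],[[-14,0,0],[0,0,0],1],[[-14,0,-30],[0,0,0],1],[[-14,0,-60],[0,0,0],1],[[-14,0,-80],[0,0,0],1]]'; python3 -m jog '[[[-150,-80,0],[0,0,0],1],[[-150,-80,0],[0,0,0],1],[[-150,-80,0],[0,0,0],1],[[-150,-80,0],[0,0,0],1],[[-150,-80,0],[0,0,0],1]]';python3 -m jog '[[[0,0,0],[0,0,0],1],[[0,0,0],[0,0,0],1]]';python3 -c "
from h import *
meas('pics/j.png')"
```

```text
t: 10.42
tcp_pos: [0.5989, 0.256, 0.0888]
tool_rot: [[0.972, -0.237, 0.0], [-0.237, -0.972, -0.0], [0.0, 0.0, -1.0]]
wrist_force: [-0.6, -0.8, 0.0]
finger_gap: 0.0
finger_force: 0.2
red 0.5754569810555541 r 0.04213678680565578 12
t: 10.88
tcp_pos: [0.585, 0.2599, 0.1712]
tool_rot: [[0.972, -0.236, 0.002], [-0.236, -0.972, 0.0], [0.002, -0.001, -1.0]]
wrist_force: [1.2, -0.3, 0.8]
finger_gap: -0.0002
finger_force: 0.0
t: 11.3
tcp_pos: [0.4519, 0.3767, 0.169]
tool_rot: [[0.973, -0.232, -0.003], [-0.232, -0.973, 0.002], [-0.004, -0.001, -1.0]]
wrist_force: [0.2, -0.7, 0.1]
finger_gap: -0.0
finger_force: 0.0
t: 11.47
tcp_pos: [0.4581, 0.3729, 0.169]
tool_rot: [[0.972, -0.235, 0.001], [-0.235, -0.972, -0.0], [0.001, -0.0, -1.0]]
wrist_force: [0.0, -0.4, 0.4]
finger_gap: -0.0001
finger_force: 0.0
hub [0.599  0.1873] red 0.572 r 0.0419 needle 0.561 turn cw needed 0.011
```

View pics/j.png

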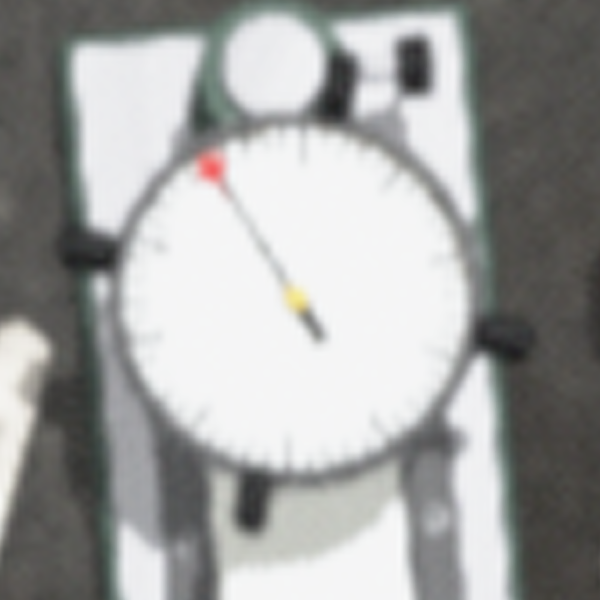

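The needle runs straight to the red mark at (211,168). They differ by 0.011 rad, and the limit is 0.063. The arm is clear and the bystanders are undisturbed, so I hand in the job.

```bash
python3 -c "
from bench import *
print(job_done())"
```

```text
the job is handed in; nothing more can be done
None
```

The slide is home with the bearing under the plunger, the red zero mark measured 0.011 rad from the needle (limit 0.063) with the arm clear, and the job is handed in; no verdict came back.

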